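# Press the tasting plugs home, youngest cheese first

### The job

The three big cheese wheels have just been sampled: with the fingertips, gently press the red-capped tasting plug in the top of each one down until it is flush with the rind. So that no mould is carried to younger cheese, do the pale cream wheel first, then the golden one, then the dark brown one: touch an older wheel only when the younger ones are finished, and do not go back. Do not lift, tip or push the wheels out of place, leave everything else where it is.

Things in the scene. Friction and masses are not known exactly. Their poses are not given: they have to be found in the camera images.
- wheel_pale: The pale cream (the youngest) cheese wheel, loose, upright on the ripening board, ribbed sides, diameter 130 mm, height 82 mm, about 0.95 kg. Origin: centre of its underside; z up, so its flat hard rind is 82 mm above the origin. Its tasting plug stands in the top, 25 mm from the centre along the wheel's own +x.
- plug_pale_top (a point): Centre of the top of the tasting plug of the pale wheel, a cheese-coloured round plug with a red wax cap, 26 mm in diameter, standing 7 to 12 mm proud of the rind at the start; the point moves down with the plug.
- plug_pale (a joint): How far that plug has been pressed in, in m: 0 = 12 mm proud, 0.012 = flush with the rind, 0.0135 = its stop, 1.5 mm below the rind; starts between 0 and 0.005. It slides straight down against a steady friction of about 4 N and stays where it is left (no spring).
- wheel_gold: The golden yellow (the middle one) cheese wheel, loose, upright on the ripening board, ribbed sides, diameter 130 mm, height 76 mm, about 0.95 kg. Origin: centre of its underside; z up, so its flat hard rind is 76 mm above the origin. Its tasting plug stands in the top, 25 mm from the centre along the wheel's own +x.
- plug_gold_top (a point): Centre of the top of the tasting plug of the gold wheel, a cheese-coloured round plug with a red wax cap, 26 mm in diameter, standing 7 to 12 mm proud of the rind at the start; the point moves down with the plug.
- plug_gold (a joint): How far that plug has been pressed in, in m: 0 = 12 mm proud, 0.012 = flush with the rind, 0.0135 = its stop, 1.5 mm below the rind; starts between 0 and 0.005. It slides straight down against a steady friction of about 4 N and stays where it is left (no spring).
- wheel_dark: The dark brown (the oldest) cheese wheel, loose, upright on the ripening board, ribbed sides, diameter 130 mm, height 70 mm, about 0.95 kg. Origin: centre of its underside; z up, so its flat hard rind is 70 mm above the origin. Its tasting plug stands in the top, 25 mm from the centre along the wheel's own +x.
- plug_dark_top (a point): Centre of the top of the tasting plug of the dark wheel, a cheese-coloured round plug with a red wax cap, 26 mm in diameter, standing 7 to 12 mm proud of the rind at the start; the point moves down with the plug.
- plug_dark (a joint): How far that plug has been pressed in, in m: 0 = 12 mm proud, 0.012 = flush with the rind, 0.0135 = its stop, 1.5 mm below the rind; starts between 0 and 0.005. It slides straight down against a steady friction of about 4 N and stays where it is left (no spring).
- board: Ripening board of three light planks on the table, fixed, 300 x 860 x 22 mm (x, y, z). Origin: centre of its underside; the wheels stand on its top, 22 mm up.
- iron: Bystander: T-handled cheese iron lying on the board between two wheels' places, 171 mm long along its x, handle 66 mm wide at its -x end, 22 mm high. Origin on its underside, 70 mm from the handle.
- wax_jar: Bystander: closed jar of sealing wax, 54 mm in diameter, 70 mm high, standing on the board between two wheels' places. Origin: centre of its underside.
- small_cheese: Bystander: small cream cheese without a plug, 56 mm in diameter, 30 mm high, on the board near the wax jar. Origin: centre of its underside.
- bowl: Bystander: white ceramic bowl, 90 mm across, 45 mm high, on the table. Origin: centre of its underside.
- cutter: Bystander: turned wooden stamp, 60 mm in diameter, 88 mm high, standing on the table beyond the board. Origin: centre of its underside.
Not all that is in view belongs to the job. There is more than one size of the wheel_pale; the job needs the smaller.

How it is judged:
By the outcome, as a careful person would: the job done as asked, in the order asked, and still so for the second after the job is handed in, with the robot touching nothing.
It also fails if it takes over 54 s, if anything falls off the work surface, if the arm or the gripper's body presses on something with over 40 N, if the wrist force passes 120 N, or if a joint passes its speed limit or range.

### The arm

A 6-joint arm with a two-finger parallel gripper is mounted at the origin on the work surface. World frame = base frame: x ahead of the robot, y to its left, z up, the work surface at z = 0. Lengths are in m, angles in rad, forces in N, time in s.
With the tool pointing down it reaches from about 0.4 to 0.825 m from the base axis. Payload 7 kg.
Tool frame: the origin (TCP) lies midway between the tips of the shut fingers; the grasp point (between the pads) lies 19 mm behind it; z points along the fingers, y is the line along which they close (so a half turn about z gives the same grasp; the last joint's range is limited). The gripper opens to 88 mm and grips with 3 to 60 N. Pads are 19 mm wide; open, the fingers measure 130 mm over their backs; the gripper's body (78 mm by 193 mm) begins 47 mm behind the grasp point.
Start: joints at [1.575, 0.359, 0.012, 0, -1.224, -0.288], TCP at [0.189, 0.648, 0.227] pointing down, gripper open.
Joint ranges: [-3.07, 3.07], [-1.43, 2.12], [-1.02, 1.25], [-3.03, 1.67], [-3.05, -0], [-3.03, 3.03]. Speed limits (rad/s): [2.39, 2.39, 3.01, 3.14, 3.14, 3.14].

### API

Orientations are given as [roll, pitch, yaw] about the fixed x, y, z axes, in that order (R = Rz(yaw) Ry(pitch) Rx(roll)).
In Python, from station import arm, grab_frame, camera_params, spot_in gives the robot as it stands.
- The arm moves only by the shell command python3 -m jog 'ROWS' [FORCE]. ROWS is JSON, a list that holds one entry, the list of rows, each a list of 7 numbers: the shift along the tool's x, y, z in mm, then the turn, a rotation vector about the tool's x, y, z in rad, then the finger opening in mm, from 0 to 87.6. In form: [[[x, y, z, wx, wy, wz, fingers], ...]]. A call has 1 to 20 rows; each row is the pose to reach, as a shift and turn from the pose commanded when the call began, along the tool's axes at that moment; what a row does not reach only later rows make up. A row lasts 1/8 s, in which the tool goes at most 62.5 mm and 10.7 degrees, less where a joint would pass 70% of its speed; a pose out of reach is approached as far as the arm can. A call with a gripper value outside its range is refused whole. The fingers move at their own pace and stop on an object; FORCE is the grip in N (left out, the last holds). Time passes only in rows, so rows that repeat a pose let the fingers close. It gives the time, the measured TCP pose, the force, the opening and the grip force at its end, in the units of the state.
- arm.get_state(): the state, without advancing time (a new reading comes with each control period).
- grab_frame(name): name is "scene" or "top" or "wrist"; returns (picture, depth): 400x640x3 uint8, blue, green, red; 400x640 float32, m along the optical axis (not along the pixel's ray), 0 where there is no reading.
- camera_params(name): a dict with "mtx" (3x3 intrinsics, pixels), "R" (3x3) and "t" (3): a world point X has camera coordinates R X + t. Camera axes: x right, y down, z forward; pixel columns grow to the right and rows downward; lengths in m; the calibration is good to about 2 mm. The wrist camera is an equidistant fisheye: a pixel r from the principal point sees the ray r / f radians off the axis. A picture is of the moment at which its call begins: read the wrist's pose just before it. camera_params takes no time and is no camera call; for the wrist camera it gives the pose at the moment of the call.
- arm.job_done(): hands the job in; it is judged then, once.
Trained networks look in the newest picture that a camera, given by its name, has taken for a name from the list of things; names that differ only in an ending like _2 or _b are one class to them, and where a whole thing is asked for, a point or a joint stands for the part that bears it (a point fixed in the world has none). Each returns a list of dicts, best first, with "confidence" (0 to 1); they miss things now and then, are a little off and sometimes report something else, mostly with a low value. They report only what shows in the picture. A call takes as long as a camera call. They do not tell look-alikes from the thing itself.
- spot_in(query, camera): "uv" ([column, row] in pixels, amid what is visible of it).
The state is a dict: "t": time; "q": joint angles; "qd": joint speeds; "joint_efforts": joint torques, N m; "eef_pos": TCP position; "ee_rot": TCP orientation; "force": force on the tool from outside, world axes, zero at the start; "moment": the same for the moment, N m; "width": finger opening in m; "gripper_force": force on a finger pad.
Only numpy, scipy, OpenCV 4.12 (cv2) and the standard library are available. Lean on these libraries where they do the work, as an engineer would, in place of code of your own. Each camera call takes 0.05 s, during which the arm holds its last target. There are 200 camera calls.

## Working session

There is one attempt and no reset: what is moved stays moved. The work goes in short steps, Python scripts to look and compute and a shell command to move; the robot and the scene stay as the last step left them, time stands still between calls to the robot, and variables do not carry over. Pictures are saved under pics/ and viewed, at most 10 in all, crops included, and the job is handed in when it is done.

```bash
mkdir -p pics; ls
cat > h.py <<'E'
import numpy as np, cv2
from station import arm, grab_frame, camera_params, spot_in
def world(cam,depth,p,uv):
    K=np.array(p['mtx']);R=np.array(p['R']);t=np.array(p['t'])
    uv=np.atleast_2d(np.array(uv,float)).round().astype(int)
    d=depth[uv[:,1],uv[:,0]]
    x=(uv[:,0]-K[0,2])/K[0,0];y=(uv[:,1]-K[1,2])/K[1,1]
    c=np.stack([x*d,y*d,d],1)
    return (c-t)@R
E
python3 - <<'E'
from h import *
s=arm.get_state();print(s['t'],s['eef_pos'],s['ee_rot'],s['force'])
for c in ['top','scene']:
    p=camera_params(c);im,d=grab_frame(c);cv2.imwrite(f'pics/{c}0.png',im);np.save(f'{c}0.npy',d)
    for n in ['wheel_pale','plug_pale_top','wheel_gold','plug_gold_top','wheel_dark','plug_dark_top']:
        for r in spot_in(n,c)[:3]:
            print(c,n,np.round(r['uv']),round(r['confidence'],2),world(c,d,p,r['uv']).round(3))
E
```

```text
pics
0.0 [0.18892111 0.64752546 0.22565369] [ 3.14000378e+00 -1.40007380e-04 -2.83944857e-01] [-0.35722684 -0.42447392 -0.05362587]
top wheel_pale [198. 324.] 0.9 [[0.23  0.351 0.109]]
top wheel_pale [244. 214.] 0.8 [[0.489 0.246 0.105]]
top plug_pale_top [187. 309.] 0.68 [[0.265 0.372 0.129]]
top plug_pale_top [237. 217.] 0.52 [[0.481 0.262 0.11 ]]
top plug_pale_top [338. 164.] 0.48 [[0.609 0.013 0.102]]
top wheel_gold [380. 111.] 0.63 [[ 0.758 -0.1    0.067]]
top wheel_gold [436. 172.] 0.57 [[ 0.584 -0.228  0.097]]
top plug_gold_top [302. 208.] 0.6 [[0.516 0.109 0.022]]
top plug_gold_top [428. 168.] 0.41 [[ 0.592 -0.207  0.109]]
top wheel_dark [341. 174.] 0.57 [[0.587 0.006 0.089]]
top plug_dark_top [337. 166.] 0.38 [[0.604 0.016 0.102]]
top plug_dark_top [425. 167.] 0.37 [[ 0.595 -0.2    0.108]]
scene wheel_pale [387. 225.] 0.87 [[0.527 0.258 0.102]]
scene wheel_pale [458. 178.] 0.81 [[0.289 0.362 0.126]]
scene plug_pale_top [459. 174.] 0.68 [[0.275 0.359 0.127]]
scene wheel_gold [236. 175.] 0.9 [[ 0.612 -0.205  0.098]]
scene plug_gold_top [292. 209.] 0.38 [[0.622 0.009 0.099]]
scene wheel_dark [297. 210.] 0.61 [[0.618 0.023 0.1  ]]
scene plug_dark_top [292. 207.] 0.62 [[0.617 0.005 0.099]]
scene plug_dark_top [237. 170.] 0.47 [[ 0.602 -0.206  0.11 ]]
```

Run:
```python
import cv2,numpy as np
from h import *
im=cv2.imread('pics/top0.png');
cv2.imwrite('pics/top0c.png',cv2.resize(im[80:380,120:520],None,fx=2,fy=2,interpolation=cv2.INTER_CUBIC))
for c in ['top','scene']:
    im=cv2.imread(f'pics/{c}0.png');d=np.load(f'{c}0.npy');p=camera_params(c)
    h=cv2.cvtColor(im,cv2.COLOR_BGR2HSV)
    m=(((h[...,0]<8)|(h[...,0]>172))&(h[...,1]>130)&(h[...,2]>60)).astype('uint8')
    n,l,st,ce=cv2.connectedComponentsWithStats(m)
    for i in range(1,n):
        if st[i,4]>15:
            vs,us=np.where(l==i);w=world(c,d,p,np.stack([us,vs],1))
            print(c,ce[i].round(1),st[i,4],np.median(w,0).round(4),w.min(0).round(3),w.max(0).round(3))
```

```text
top [338.8 162.3] 112 [0.6143 0.011  0.0993] [ 0.274 -0.002  0.089] [0.63  0.03  1.348]
top [429.4 166.2] 77 [ 0.5967 -0.2103  0.1077] [ 0.274 -0.222  0.103] [0.607 0.03  1.348]
top [235.3 220. ] 87 [0.4737 0.2656 0.1116] [0.274 0.03  0.105] [0.486 0.278 1.348]
top [190.5 306.8] 185 [0.2698 0.365  0.1273] [0.254 0.348 0.114] [0.286 0.382 0.133]
scene [236.8 169.2] 49 [ 0.599  -0.2103  0.1085] [ 0.586 -0.224  0.1  ] [ 0.612 -0.198  0.112]
scene [460.8 174.7] 97 [0.2741 0.3646 0.127 ] [0.251 0.347 0.11 ] [1.081 0.407 1.004]
scene [293.6 207.5] 67 [0.6165 0.0104 0.1008] [ 0.602 -0.006  0.092] [0.63  0.023 0.106]
scene [398.  211.6] 61 [0.4769 0.2659 0.1112] [0.464 0.254 0.102] [0.49  0.277 0.115]
```

View pics/top0c.png

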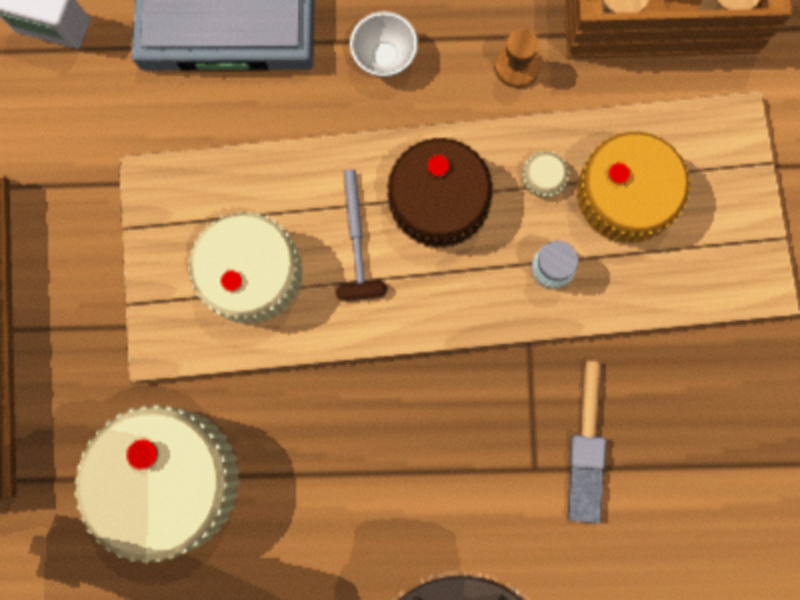

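View pics/scene0.png

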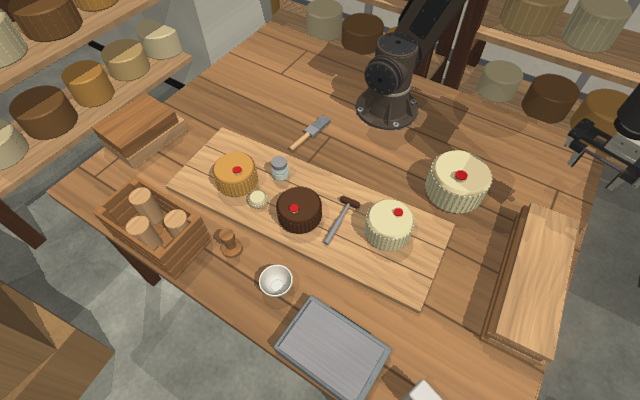

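The top view shows the small pale wheel on the board (crop ~245,265). Its plug is at crop (232,281), the dark plug at (438,165) and the gold plug at (619,173). The larger pale wheel, at crop (155,482), is off the board and is a decoy. The scene view agrees. Plug tops are about 7, 10 and 8 mm above rinds at z = 0.104, 0.098 and 0.092 (pale, gold, dark), which fits the description.

```bash
python3 -m jog '[[[383,286,0,0,0,0,0],[383,286,0,0,0,0,0],[383,286,0,0,0,0,0],[383,286,0,0,0,0,0],[383,286,0,0,0,0,0],[383,286,0,0,0,0,0],[383,286,0,0,0,0,0],[383,286,0,0,0,0,0],[383,286,0,0,0,0,0],[383,286,0,0,0,0,0],[383,286,0,0,0,0,0],[383,286,0,0,0,0,0],[383,286,60,0,0,0,0],[383,286,80,0,0,0,0],[383,286,80,0,0,0,0],[383,286,80,0,0,0,0]]]'
python3 - <<'E'
from h import *
s=arm.get_state();print(s['t'],s['eef_pos'],s['ee_rot'],s['force'],s['width'])
for c in ['wrist','scene','top']:
    im,d=grab_frame(c);cv2.imwrite(f'pics/{c}1.png',im)
E
```

```text
t: 2.7
eef_pos: [0.4771, 0.267, 0.1477]
ee_rot: [-3.14, -0.001, -0.283]
force: [-0.1, -0.8, 0.9]
width: 0.0002
gripper_force: 0.0
2.7 [0.47713895 0.2670396  0.14771838] [-3.14040442e+00 -1.05808806e-03 -2.82870449e-01] [-0.1184381  -0.77980339  0.87417708] 0.000192470828952219
```

View pics/wrist1.png

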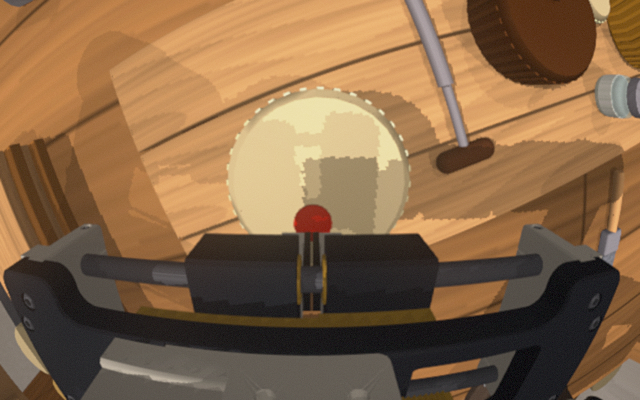

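The wrist view shows the shut fingertips laterally centred (~312,240) over the red plug (~313,222) of the small pale wheel. I'll go down and press.

```bash
python3 -m jog '[[[0,0,20,0,0,0,0],[0,0,30,0,0,0,0],[0,0,33,0,0,0,0],[0,0,35,0,0,0,0],[0,0,36,0,0,0,0],[0,0,37,0,0,0,0],[0,0,38,0,0,0,0],[0,0,39,0,0,0,0],[0,0,40,0,0,0,0],[0,0,40,0,0,0,0],[0,0,40,0,0,0,0]]]'
```

```text
t: 4.22
eef_pos: [0.4768, 0.2664, 0.1066]
ee_rot: [-3.141, -0.0, -0.284]
force: [1.8, 0.0, 2.2]
width: 0.0006
gripper_force: 1.1
```

```bash
python3 -m jog '[[[0,0,0.5,0,0,0,0],[0,0,1,0,0,0,0],[0,0,1.5,0,0,0,0],[0,0,2,0,0,0,0],[0,0,2,0,0,0,0]]]'; python3 -m jog '[[[0,0,0.3,0,0,0,0],[0,0,0.6,0,0,0,0],[0,0,0.6,0,0,0,0]]]'
```

```text
t: 4.85
eef_pos: [0.4768, 0.2664, 0.1046]
ee_rot: [-3.141, -0.0, -0.284]
force: [2.5, 1.5, 2.8]
width: 0.0
gripper_force: 1.6
t: 5.22
eef_pos: [0.4768, 0.2663, 0.1043]
ee_rot: [-3.141, -0.0, -0.284]
force: [2.3, 0.6, 6.8]
width: 0.0007
gripper_force: 3.1
```

```bash
python3 -m jog '[[[0,0,0.3,0,0,0,0],[0,0,0.3,0,0,0,0],[0,0,0.3,0,0,0,0]]]'; python3 -m jog '[[[0,0,0.3,0,0,0,0],[0,0,0.3,0,0,0,0],[0,0,0.3,0,0,0,0]]]'
```

```text
t: 5.6
eef_pos: [0.4768, 0.2664, 0.1043]
ee_rot: [-3.141, -0.001, -0.284]
force: [0.6, 1.5, 9.1]
width: 0.0008
gripper_force: 4.3
t: 5.98
eef_pos: [0.4768, 0.2664, 0.1043]
ee_rot: [-3.141, -0.001, -0.283]
force: [-1.6, 0.2, 10.9]
width: 0.0003
gripper_force: 5.6
```

Height holds at 0.1043 while the force rises, so the tips are on the rind and the plug is flush. I'll lift and check from above.

```bash
python3 -m jog '[[[0,0,-10,0,0,0,0],[0,0,-50,0,0,0,0],[-60,0,-50,0,0,0,0],[-100,0,-50,0,0,0,0],[-100,0,-50,0,0,0,0],[-100,0,-50,0,0,0,0]]]'
python3 - <<'E'
from h import *
c='top';p=camera_params(c)
ds=[];
for i in range(4):
    im,d=grab_frame(c);ds.append(d)
d=np.median(ds,0)
cv2.imwrite('pics/top2c.png',cv2.resize(im[140:260,180:300],None,fx=4,fy=4,interpolation=cv2.INTER_CUBIC))
h=cv2.cvtColor(im,cv2.COLOR_BGR2HSV)
m=(((h[...,0]<8)|(h[...,0]>172))&(h[...,1]>130)&(h[...,2]>60)).astype('uint8')
n,l,st,ce=cv2.connectedComponentsWithStats(m)
for i in range(1,n):
    if st[i,4]>15:
        a=(l==i).astype('uint8')
        f=lambda mm:np.median(world(c,d,p,np.argwhere(mm)[:,::-1]),0).round(4)
        ring=cv2.dilate(a,np.ones((9,9)))-cv2.dilate(a,np.ones((5,5)))
        print(ce[i].round(1),st[i,4],f(cv2.erode(a,np.ones((3,3)))>0),'ring',f(ring>0))
s=arm.get_state();print(s['t'],s['eef_pos'],s['ee_rot'],s['force'])
E
```

```text
t: 6.72
eef_pos: [0.3804, 0.294, 0.1534]
ee_rot: [3.141, 0.0, -0.283]
force: [-0.2, 0.7, 0.3]
width: 0.0003
gripper_force: 0.0
[338.8 162.3] 110 [0.6144 0.011  0.101 ] ring [0.6161 0.012  0.0921]
[429.4 166.2] 77 [ 0.5967 -0.2098  0.1072] ring [ 0.5979 -0.2125  0.0978]
[190.4 306.7] 186 [0.2698 0.3652 0.1274] ring [0.2696 0.3689 0.1111]
6.925 [0.38111398 0.29379834 0.153056  ] [ 3.14078363e+00  2.23713833e-04 -2.84960011e-01] [-0.03271903 -0.35343675  0.58933315]
```

View pics/top2c.png

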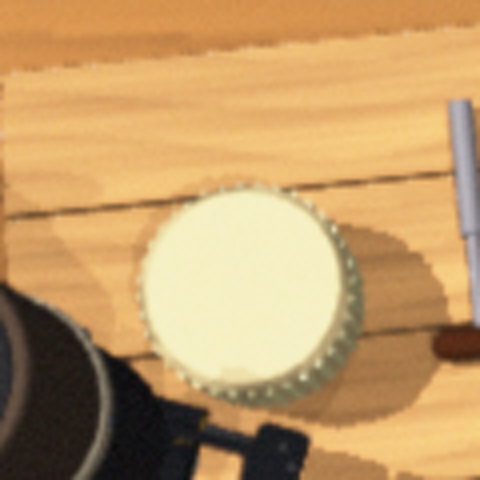

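The crop shows a clean pale top: the red cap at (220,320) has gone into the rind, and the wheel has not moved. Next is the gold wheel, with its plug at (0.598,-0.210).

```bash
python3 -m jog '[[[0,0,-50,0,0,0,0],[350,423,-50,0,0,0,0],[350,423,-50,0,0,0,0],[350,423,-50,0,0,0,0],[350,423,-50,0,0,0,0],[350,423,-50,0,0,0,0],[350,423,-50,0,0,0,0],[350,423,-50,0,0,0,0],[350,423,-50,0,0,0,0],[350,423,-50,0,0,0,0],[350,423,-50,0,0,0,0],[350,423,-50,0,0,0,0],[350,423,-50,0,0,0,0],[350,423,-50,0,0,0,0],[350,423,0,0,0,0,0],[350,423,13,0,0,0,0],[350,423,13,0,0,0,0],[350,423,13,0,0,0,0]]]'
python3 - <<'E'
from h import *
s=arm.get_state();print(s['t'],s['eef_pos'],s['ee_rot'],s['force'],s['q'])
im,d=grab_frame('wrist');cv2.imwrite('pics/wrist3.png',im)
E
```

```text
t: 9.18
eef_pos: [0.5992, -0.21, 0.1421]
ee_rot: [3.142, -0.002, -0.283]
force: [-0.6, -0.6, -0.1]
width: 0.0005
gripper_force: 0.0
9.175 [ 0.59923379 -0.20998018  0.14211388] [ 3.14157343e+00 -2.29152852e-03 -2.83148282e-01] [-0.5880528  -0.59225398 -0.09677768] [-2.98137463e-02  3.55440243e-01 -1.95668869e-01  6.96940835e-04
 -1.01747375e+00  1.31709617e+00]
```

View pics/wrist3.png

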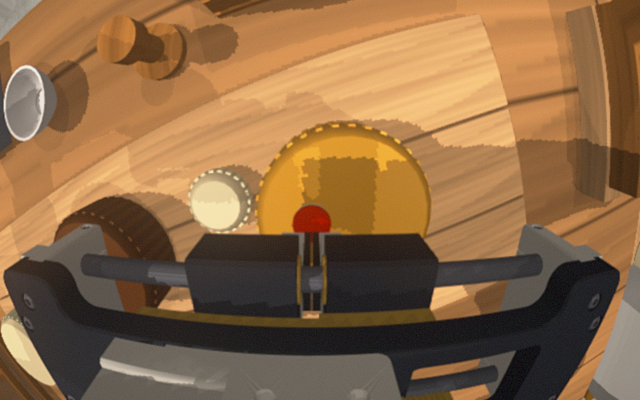

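The wrist view shows the fingers centred (~312,240) on the gold plug (~312,220). The gripper body is well above the dark wheel. Pressing.

```bash
python3 -m jog '[[[0,0,20,0,0,0,0],[0,0,28,0,0,0,0],[0,0,31,0,0,0,0],[0,0,33,0,0,0,0],[0,0,34,0,0,0,0],[0,0,35,0,0,0,0],[0,0,36,0,0,0,0],[0,0,37,0,0,0,0],[0,0,38,0,0,0,0],[0,0,39,0,0,0,0],[0,0,40,0,0,0,0],[0,0,41,0,0,0,0],[0,0,42,0,0,0,0],[0,0,42.5,0,0,0,0],[0,0,42.5,0,0,0,0]]]';  python3 -m jog '[[[0,0,0.4,0,0,0,0],[0,0,0.8,0,0,0,0],[0,0,0.8,0,0,0,0]]]'
```

```text
t: 11.1
eef_pos: [0.5985, -0.21, 0.0983]
ee_rot: [3.142, -0.001, -0.284]
force: [0.5, -0.5, 6.0]
width: 0.0001
gripper_force: 3.3
t: 11.48
eef_pos: [0.5985, -0.21, 0.0983]
ee_rot: [3.141, -0.001, -0.283]
force: [-1.7, 0.2, 12.1]
width: 0.0007
gripper_force: 5.9
```

```bash
python3 -m jog '[[[0,0,0.3,0,0,0,0],[0,0,0.3,0,0,0,0],[0,0,0.3,0,0,0,0]]]'
```

```text
t: 11.85
eef_pos: [0.5985, -0.21, 0.0983]
ee_rot: [3.141, -0.001, -0.283]
force: [-2.6, 1.5, 13.9]
width: 0.0006
gripper_force: 6.9
```

```bash
python3 -m jog '[[[0,0,-20,0,0,0,0],[0,0,-80,0,0,0,0],[-45,-218,-80,0,0,0,0],[-45,-218,-80,0,0,0,0],[-45,-218,-80,0,0,0,0],[-45,-218,-80,0,0,0,0],[-45,-218,-80,0,0,0,0],[-45,-218,-80,0,0,0,0],[-45,-218,-60,0,0,0,0],[-45,-218,-40,0,0,0,0],[-45,-218,-40,0,0,0,0],[-45,-218,-40,0,0,0,0]]]'
python3 - <<'E'
from h import *
s=arm.get_state();print(s['t'],s['eef_pos'],s['ee_rot'],s['force'])
im,d=grab_frame('top');w,_=grab_frame('wrist');sc,_=grab_frame('scene')
f=lambda a,k:cv2.resize(a,None,fx=k,fy=k,interpolation=cv2.INTER_CUBIC)
cv2.imwrite('pics/m4.png',np.vstack([np.hstack([f(im[120:220,320:470],2.6667)[:266],f(sc[130:230,200:350],2.6667)[:266]])[:, :800],cv2.copyMakeBorder(f(w,0.8),0,0,0,288,cv2.BORDER_CONSTANT)]))
E
```

```text
t: 13.35
eef_pos: [0.6163, 0.0112, 0.1373]
ee_rot: [3.141, -0.0, -0.285]
force: [0.3, 0.9, 0.5]
width: 0.0006
gripper_force: 0.0
13.35 [0.61626425 0.01116798 0.13733216] [ 3.14147066e+00 -3.39421360e-04 -2.84678251e-01] [0.27924131 0.89156663 0.51573126]
```

View pics/m4.png

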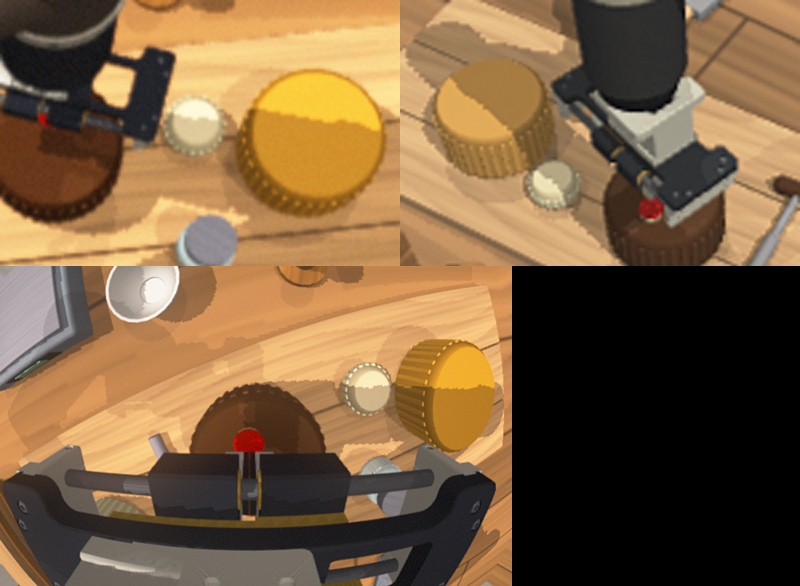

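In all three views the gold top is smooth with no red cap, so that plug is flush. The fingers are centred above the dark plug (wrist ~249,440). Pressing.

```bash
python3 -m jog '[[[0,0,20,0,0,0,0],[0,0,29,0,0,0,0],[0,0,32,0,0,0,0],[0,0,34,0,0,0,0],[0,0,35,0,0,0,0],[0,0,36,0,0,0,0],[0,0,37,0,0,0,0],[0,0,38,0,0,0,0],[0,0,39,0,0,0,0],[0,0,40,0,0,0,0],[0,0,41,0,0,0,0],[0,0,42,0,0,0,0],[0,0,43,0,0,0,0],[0,0,43.5,0,0,0,0],[0,0,43.5,0,0,0,0]]]';  python3 -m jog '[[[0,0,0.4,0,0,0,0],[0,0,0.8,0,0,0,0],[0,0,0.8,0,0,0,0]]]'
```

```text
t: 15.38
eef_pos: [0.6162, 0.012, 0.0932]
ee_rot: [-3.141, -0.0, -0.284]
force: [0.1, 1.5, 3.5]
width: 0.0004
gripper_force: 1.3
t: 15.75
eef_pos: [0.6162, 0.012, 0.0925]
ee_rot: [-3.141, -0.0, -0.284]
force: [1.5, 1.5, 2.9]
width: 0.0
gripper_force: 1.7
```

```bash
python3 -m jog '[[[0,0,0.4,0,0,0,0],[0,0,0.4,0,0,0,0],[0,0,0.4,0,0,0,0]]]'
```

```text
t: 16.12
eef_pos: [0.6162, 0.012, 0.0924]
ee_rot: [-3.141, -0.0, -0.284]
force: [0.9, 0.8, 6.0]
width: 0.0004
gripper_force: 2.7
```

```bash
python3 -m jog '[[[0,0,0.4,0,0,0,0],[0,0,0.8,0,0,0,0],[0,0,0.8,0,0,0,0],[0,0,0.8,0,0,0,0]]]'; python3 -m jog '[[[0,0,-20,0,0,0,0],[0,0,-80,0,0,0,0],[-60,0,-130,0,0,0,0],[-120,0,-130,0,0,0,0],[-160,0,-130,0,0,0,0],[-160,0,-130,0,0,0,0],[-160,0,-130,0,0,0,0]]]'
python3 - <<'E'
from h import *
s=arm.get_state();print(s['t'],s['eef_pos'],s['force'])
im,d=grab_frame('top');sc,_=grab_frame('scene')
f=lambda a,k:cv2.resize(a,None,fx=k,fy=k,interpolation=cv2.INTER_CUBIC)
cv2.imwrite('pics/m5.png',np.vstack([f(im[120:270,170:490],2.5)[:300],f(sc[120:270,150:470],2.5)[:300]]))
E
```

```text
t: 16.62
eef_pos: [0.6162, 0.012, 0.0923]
ee_rot: [-3.141, -0.001, -0.283]
force: [-1.9, 1.8, 10.7]
width: -0.0
gripper_force: 5.4
t: 17.5
eef_pos: [0.4622, 0.0568, 0.2212]
ee_rot: [3.141, 0.0, -0.283]
force: [1.1, 0.5, 0.4]
width: 0.0005
gripper_force: 0.0
17.5 [0.46216098 0.05677453 0.22117698] [1.1414964  0.48985107 0.41718991]
```

View pics/m5.png

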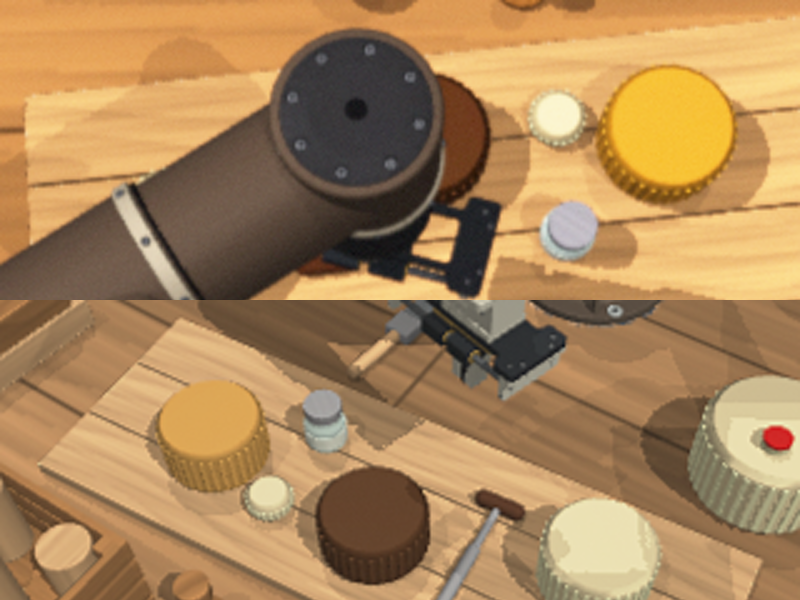

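In the scene view, gold (~213,420), dark (~373,505) and pale (~600,540) all have smooth tops with no red cap. The bystanders are in place and the arm is clear.

```bash
python3 -c "
from station import arm
print(arm.job_done())"
```

```text
the job is handed in; nothing more can be done
None
```

I pressed the three tasting plugs flush in the order pale, gold, dark, with about 14 N at most on the fingers; the final pictures show no red caps and nothing visibly moved, and the job was handed in at about 17.6 s.

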